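# Fit the filter canister to the wine pump

## Robot

A 6-joint arm with a two-finger parallel gripper is mounted at the origin on the work surface. World frame = base frame: x ahead of the robot, y to its left, z up, the work surface at z = 0. Lengths are in m, angles in rad, forces in N, time in s.
With the tool pointing down it reaches from about 0.35 to 0.775 m from the base axis. Payload 7.3 kg.
Tool frame: the origin (TCP) lies at the very end of the fingers, on their centre line; the grasp point (between the pads) lies 19 mm behind it; z points along the fingers, y is the line along which they close (so a half turn about z gives the same grasp; the last joint's range is limited). The gripper opens to 92 mm and grips with 3 to 60 N. Pads are 19 mm wide; open, the fingers measure 130 mm over their backs; the gripper's body (75 mm by 190 mm) begins 47 mm behind the grasp point.
Start: joints at [1.038, 0.342, 1.524, -0, 1.275, -0.146], TCP at [0.198, 0.486, 0.227] pointing down, gripper open.
Joint ranges: [-2.53, 2.53], [-0.77, 2.02], [0.04, 2.7], [-1, 4.14], [0.28, 2.66], [-3.11, 3.11]. Speed limits (rad/s): [2.57, 2.57, 3.14, 3.14, 3.14, 3.14].

## Interface

Orientations are given as [roll, pitch, yaw] about the fixed x, y, z axes, in that order (R = Rz(yaw) Ry(pitch) Rx(roll)).
In Python, from cell import observe, read_camera, get_calibration, hand_in, search_frame gives the robot as it stands.
- The arm moves only by the tool step_arm, never from a script. Its argument "commands" is a list of rows, each an object with "translation": the shift along the tool's x, y, z in mm, a list of three; "roll": the turn about the tool's z in rad. In form: [{"translation": [x, y, z], "roll": roll}, ...]. A call has 1 to 20 rows; each row shifts and turns the commanded pose from where the row before left it, along the tool's axes as they then stand; what a row does not reach is not made up. A row lasts 1/12 s, in which the tool goes at most 41.7 mm and 7.16 degrees, less where a joint would pass 70% of its speed; a pose out of reach is approached as far as the arm can. A call is refused whole if a number of a shift passes 41.7 or a number of a turn 0.125, either way. A call with a gripper value outside its range is refused whole. "fingers" is the opening, from 0 (shut) to 1 (fully open), set as the call begins (left out, the last holds). The fingers move at their own pace and stop on an object; "grip_force" is the grip in N (left out, the last holds). Time passes only in rows, so rows that do not move let the fingers close. It gives the time, the measured TCP pose, the force, the opening and the grip force at its end, in the units of the state.
- observe(): the state, without advancing time (a new reading comes with each control period).
- read_camera(name): name is "side" or "top" or "wrist"; returns the picture (420x560x3 uint8, red, green, blue); there is no depth.
- get_calibration(name): a dict with "camera_matrix" (3x3 intrinsics, pixels), "world_from_camera" (4x4, takes a point from camera to world coordinates). Camera axes: x right, y up, looking along -z (the intrinsics and any distortion apply to the point x, -y, -z); pixel columns grow to the right and rows downward; lengths in m; the calibration is good to about 2 mm. A picture is of the moment at which its call begins: read the wrist's pose just before it. get_calibration takes no time and is no camera call; for the wrist camera it gives the pose at the moment of the call.
- hand_in(): hands the job in; it is judged then, once.
Trained networks look in the newest picture that a camera, given by its name, has taken for a name from the list of things; names that differ only in an ending like _2 or _b are one class to them, and where a whole thing is asked for, a point or a joint stands for the part that bears it (a point fixed in the world has none). Each returns a list of dicts, best first, with "confidence" (0 to 1); they miss things now and then, are a little off and sometimes report something else, mostly with a low value. They report only what shows in the picture. A call takes as long as a camera call.
- search_frame(camera, name): "at" ([x, y, z] in m, in world coordinates, good to about 4 mm: the middle of the surface that is visible of it).
The state is a dict: "time": time; "qpos": joint angles; "qvel": joint speeds; "joint_efforts": joint torques, N m; "tool_pos": TCP position; "tool_rot": TCP orientation; "contact_force": force on the tool from outside, world axes, zero at the start; "torque": the same for the moment, N m; "opening": finger opening in m; "grip_force": force on a finger pad.
Only numpy, scipy, OpenCV 4.12 (cv2) and the standard library are available. Lean on these libraries where they do the work, as an engineer would, in place of code of your own. Each camera call takes 0.05 s, during which the arm holds its last target. There are 200 camera calls.

## Task

Lift the square steel filter canister out of its terracotta niche and stand it upright on the marble slab, letting go of it there. Then take it again by its other pair of sides and lower it between the two grey cheeks of the wine pump, onto the two pegs, until it sits fully down on the pump's deck. Do not drop it, and leave everything else on the counter where it is.

Things in the scene. Friction and masses are not known exactly. Their poses are not given: they have to be found in the camera images.
- canister_center (a point): Centre (half-way up) of the loose filter canister: an upright closed rectangular block, steel with a flat black lid and black foot, 60 mm along its x, 50 mm along its y, 120 mm tall, 0.4 to 0.65 kg. Nothing on the lid to grip. It starts standing in the niche, its x along the niche's x (give or take a few degrees and mm).
- canister_foot (a point): Centre of the canister's underside. Two round holes of 13 mm diameter, 22 mm deep, open downwards 16 mm either side of this point along its x; they fit over the pump's pegs. It fits either way round (half a turn makes no difference).
- niche_floor (a point): Floor centre, 12 mm above the counter, of the fixed terracotta niche: an open-topped U trough 130 mm long in x, 86 mm wide in y. Walls at its +y and -y sides, 14 mm thick, 58 mm apart inside, rise 137 mm above the counter, 5 mm past the canister's lid: no finger room at its y faces. Both x ends are open: the canister's x faces (60 mm apart) can be gripped from above.
- slab_top (a point): Centre of the top of the fixed marble slab, 140 x 140 mm, its top 16 mm above the counter, edges along its x and y. Empty at the start.
- pump_seat (a point): Centre of the deck of the fixed grey wine pump, 40 mm above the counter, between two cheeks at its +x and -x; the canister sits here. Seated, the canister's centre is 60 mm above this point and its x lies along this x. Deck 90 mm wide in y, open at both y sides. A dark motor, 80 mm wide, up to 105 mm high, runs 75 to 185 mm along +x; a brass nipple reaches 107 mm along -x.
- pump_peg (a point): Tip of one of the pump's two fixed upright steel pegs, this one 16 mm along -x from the seat point, the other 16 mm along +x. Each 10 mm in diameter and 18 mm tall above the deck, tapered over the last 5 mm to 4 mm.
- pump_cheek (a point): Top centre of the pump's -x cheek, a block 40 mm thick in x, 50 mm wide in y, 170 mm above the counter; its twin is 114 mm along +x. 74 mm clear between them, so 7 mm either side of the canister; they rise 10 mm past the lid of the seated canister: no finger room at its x faces there, only at its y faces (50 mm apart).
- tumbler: Bystander: empty clear drinking glass, 68 mm wide, 90 mm tall, standing; origin under its centre
- round_canister: Bystander: plain ROUND steel canister, 60 mm diameter, 110 mm tall, standing; not the one to fit; origin under its centre
- bung: Bystander: tapered cork cask bung, 44 mm wide at the top, 35 mm tall; origin under its centre
- mallet: Bystander: rubber mallet lying down; head a cylinder 48 mm thick and 90 mm long along its x, handle 170 mm long towards its -y; origin under the middle of the head
- bottle_a: Bystander: green glass half-size wine bottle, 62 mm wide, 240 mm tall, standing; origin under its centre
- bottle_b: Bystander: green glass wine bottle like the other, standing on the other side; origin under its centre
- jar: Bystander: squat glass jar with a steel cap, 60 mm wide, 70 mm tall; origin under its centre

How it is judged:
On the way:
1. The canister stands upright on the marble slab, let go (horizontal distance between canister_center and slab_top below 0.07 m and z of canister_center in the frame of slab_top between 0.055 and 0.064 m and angle between canister_center's own z axis and vertical below 0.06 rad and contact force between the fingers and canister below 0.1 N and linear speed of canister below 0.02 m/s), for 0.2 s.
At the end, for the whole second after the job is handed in: The canister stands upright (within 0.04 rad) and at rest on the pump's deck with both pegs in its holes: its centre within 4 mm of the seat's axis, its height within 2.5 mm above (3.5 mm below) of fully seated, its x along the pump's x, either way round, within 0.12 rad (horizontal distance between canister_center and pump_seat below 0.004 m and z of canister_center in the frame of pump_seat between 0.0565 and 0.0625 m and angle between the x axis of canister_center and the x axis of pump_seat, either way round below 0.12 rad and angle between canister_center's own z axis and vertical below 0.04 rad and linear speed of canister below 0.01 m/s and angular speed of canister below 0.1 rad/s); the robot touches nothing.
It fails at once if The canister is dropped: moves faster than 0.6 m/s while not held (linear speed of canister above 0.6 m/s and contact force between the fingers and canister below 0.1 N).
It fails at once if The canister is tipped over (more than 0.7 rad) (angle between canister_center's own z axis and vertical above 0.7 rad).
It fails at once if Another thing on the counter is moved more than 40 mm (distance of any of tumbler, round_canister, bung, mallet, bottle_a, bottle_b, jar from where it was at the start of the episode above 0.04 m).
It also fails if it takes over 72 s, if anything falls off the work surface, if the arm or the gripper's body presses on something with over 40 N, if the wrist force passes 120 N, or if a joint passes its speed limit or range.

## Working session

There is one attempt and no reset: what is moved stays moved. The work goes in short steps, Python scripts to look and compute and a tool call to move; the robot and the scene stay as the last step left them, time stands still between calls to the robot, and variables do not carry over. Pictures are saved under pics/ and viewed, at most 10 in all, crops included, and the job is handed in when it is done.

Besides the shell and the picture viewer there is one more tool, called as name(argument=value, ...) on one line, values as JSON. step_arm: Moves the arm, as the interface text tells. Its arguments: {"type":"object","properties":{"commands":{"type":"array"},"fingers":{"type":"number"},"grip_force":{"type":"number"}},"required":["commands"]}

```bash
mkdir -p pics; python3 - <<'E'
from cell import *
import cv2,numpy as np
for c in ("top","side"):
    im=read_camera(c); cv2.imwrite(f"pics/{c}0.png",im[:,:,::-1])
    k=get_calibration(c); print(c,np.round(k["camera_matrix"],1).tolist(),np.round(k["world_from_camera"],3).tolist())
    for n in ["canister_center","niche_floor","slab_top","pump_seat","pump_peg","pump_cheek","tumbler","round_canister","bung","mallet","bottle_a","jar"]:
        print(n,[(np.round(d["at"],3).tolist(),round(d["confidence"],2)) for d in search_frame(c,n)[:3]])
s=observe();print(s["time"],s["tool_pos"],s["tool_rot"],s["opening"])
E
```

```text
top [[380.0, 0.0, 275.4], [0.0, 380.0, 208.2], [0.0, 0.0, 1.0]] [[-0.02, 0.995, -0.097, 0.497], [-1.0, -0.021, -0.011, -0.005], [-0.013, 0.097, 0.995, 1.262], [0.0, 0.0, 0.0, 1.0]]
canister_center [([0.583, 0.304, 0.134], 0.92), ([0.583, 0.294, 0.109], 0.69)]
niche_floor [([0.583, 0.296, 0.111], 0.91)]
slab_top [([0.469, -0.012, 0.014], 0.71), ([0.657, -0.248, 0.08], 0.43)]
pump_seat [([0.654, -0.25, 0.084], 0.56)]
pump_peg [([0.653, -0.246, 0.084], 0.65)]
pump_cheek [([0.653, -0.247, 0.081], 0.64)]
tumbler [([0.722, -0.071, 0.043], 0.84)]
round_canister [([0.686, 0.052, 0.11], 0.89)]
bung [([0.399, 0.159, 0.035], 0.5)]
mallet [([0.808, 0.057, 0.032], 0.83)]
bottle_a [([0.611, -0.498, 0.15], 0.88), ([0.578, 0.484, 0.152], 0.74)]
jar [([0.382, -0.152, 0.067], 0.81)]
side [[424.2, 0.0, 278.0], [0.0, 424.2, 201.3], [0.0, 0.0, 1.0]] [[0.856, 0.362, -0.369, 0.186], [-0.517, 0.571, -0.638, -0.707], [-0.02, 0.737, 0.676, 0.862], [0.0, 0.0, 0.0, 1.0]]
canister_center [([0.572, 0.308, 0.136], 0.63)]
niche_floor [([0.575, 0.27, 0.084], 0.56), ([0.575, 0.311, 0.133], 0.42)]
slab_top [([0.468, -0.022, 0.018], 0.57)]
pump_seat [([0.659, -0.277, 0.073], 0.58)]
pump_peg [([0.38, -0.175, 0.061], 0.73), ([0.656, -0.274, 0.077], 0.62)]
pump_cheek [([0.566, 0.308, 0.135], 0.67), ([0.654, -0.28, 0.072], 0.61)]
tumbler [([0.71, -0.076, 0.063], 0.82)]
round_canister [([0.683, 0.034, 0.076], 0.6)]
bung [([0.398, 0.146, 0.037], 0.63)]
mallet [([0.808, 0.053, 0.029], 0.82)]
bottle_a [([0.579, 0.479, 0.13], 0.82), ([0.603, -0.529, 0.141], 0.76)]
jar [([0.377, -0.173, 0.063], 0.98), ([0.566, 0.308, 0.131], 0.24)]
1.3 [0.19802611 0.48624171 0.22673566] [3.14153490e+00 3.98025639e-05 2.75483386e+00] 0.09174572457368273
```

```bash
python3 - <<'E'
import cv2
a=cv2.imread("pics/top0.png");cv2.imwrite("pics/top0b.png",cv2.resize(a[40:420],(800,543),interpolation=cv2.INTER_CUBIC))
E
```

```text
(no output)
```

View pics/top0.png

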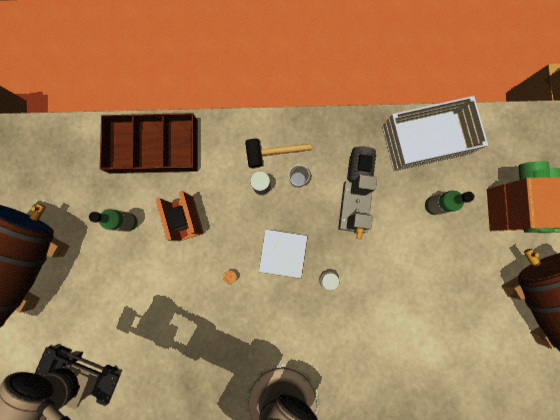

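View pics/side0.png

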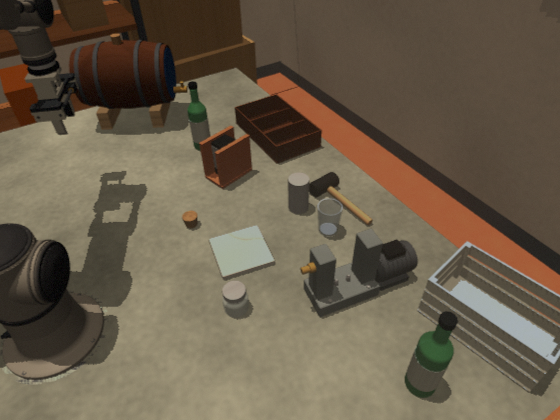

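The top picture shows the niche at about (180,217) with the black lid between its walls, the slab at (284,254), and the pump at (358,195) with its motor towards the top (+x). The side view agrees. I'll go above the niche.

step_arm(commands=[{"translation": [-30, -2, -8], "roll": 0}, {"translation": [-30, -2, -8], "roll": 0}, {"translation": [-30, -2, -8], "roll": 0}, {"translation": [-30, -2, -8], "roll": 0}, {"translation": [-30, -2, -8], "roll": 0}, {"translation": [-30, -2, -8], "roll": 0}, {"translation": [-30, -2, 0], "roll": 0}, {"translation": [-30, -2, 0], "roll": 0}, {"translation": [-30, -2, 0], "roll": 0}, {"translation": [-30, -2, 0], "roll": 0}, {"translation": [-30, -2, 0], "roll": 0}, {"translation": [-30, -2, 0], "roll": 0}, {"translation": [-30, -2, 0], "roll": 0}, {"translation": [-34, -2, 0], "roll": 0}, {"translation": [0, 0, 0], "roll": 0.12}, {"translation": [0, 0, 0], "roll": 0.12}, {"translation": [0, 0, 0], "roll": 0.12}, {"translation": [0, 0, 0], "roll": 0.12}, {"translation": [0, 0, 0], "roll": 0.12}, {"translation": [0, 0, 0], "roll": 0.12}], fingers=1)

```text
time: 2.97
tool_pos: [0.5802, 0.3003, 0.2745]
tool_rot: [-3.141, -0.0, 2.029]
contact_force: [-0.1, 0.4, -0.3]
opening: 0.0915
grip_force: 0.0
```

step_arm(commands=[{"translation": [0, 0, 0], "roll": 0.12}, {"translation": [0, 0, 0], "roll": 0.12}, {"translation": [0, 0, 0], "roll": 0.02}, {"translation": [0, 0, 0], "roll": 0}, {"translation": [0, 0, 0], "roll": 0}])

```text
time: 3.38
tool_pos: [0.5801, 0.3004, 0.2747]
tool_rot: [-3.141, -0.0, 1.778]
contact_force: [-0.3, -0.4, -0.3]
opening: 0.0918
grip_force: 0.0
```

```bash
cat > h.py <<'E'
from cell import *
import cv2,numpy as np
def snap(c,f):
    k=get_calibration(c); im=read_camera(c); cv2.imwrite("pics/"+f,im[:,:,::-1]); return im,k
def ray(k,u,v,z):  # pixel -> world point at height z
    K=k["camera_matrix"];T=np.array(k["world_from_camera"])
    d=np.linalg.inv(K)@[u,v,1]; d=T[:3,:3]@[d[0],-d[1],-d[2]]; o=T[:3,3]
    return o+d*(z-o[2])/d[2]
def proj(k,p):
    T=np.array(k["world_from_camera"]);c=T[:3,:3].T@(np.array(p)-T[:3,3]);q=np.array(k["camera_matrix"])@[c[0],-c[1],-c[2]];return q[:2]/q[2]
def delta(x,y,z,yaw):  # tool-frame shift (mm) from present pose, and roll
    s=observe();p=np.array(s["tool_pos"]);w=s["tool_rot"][2];d=np.array([x,y,z])-p
    r=(w-yaw+np.pi/2)%np.pi-np.pi/2
    print("t",round(s["time"],2),"pos",np.round(p,4),"yaw",round(w,4),"F",np.round(s["contact_force"],1))
    f=lambda w:np.round(1000*np.array([d[0]*np.cos(w)+d[1]*np.sin(w),d[0]*np.sin(w)-d[1]*np.cos(w),-d[2]]),1)
    print("shift before turn",f(w),"after turn",f(w-r),"roll",round(r,4))
E
python3 - <<'E'
from h import *
im,k=snap("wrist","w1.png"); print(np.round(k["world_from_camera"],3).tolist(),np.round(k["camera_matrix"],0).tolist())
print([(np.round(d["at"],4),d["confidence"]) for d in search_frame("wrist","canister_center")])
print([(np.round(d["at"],4),d["confidence"]) for d in search_frame("wrist","niche_floor")])
delta(.58,.3,.27,1.77)
E
```

```text
[[0.979, -0.198, -0.051, 0.566], [0.205, 0.948, 0.242, 0.364], [0.001, -0.248, 0.969, 0.433], [0.0, 0.0, 0.0, 1.0]] [[295.0, 0.0, 275.0], [0.0, 295.0, 212.0], [0.0, 0.0, 1.0]]
[(array([0.5857, 0.3074, 0.1308]), 0.62)]
[(array([0.5962, 0.2929, 0.1384]), 0.86)]
t 3.53 pos [0.5801 0.3003 0.2747] yaw 1.7766 F [ 0.4  0.2 -0.2]
shift before turn [-0.3 -0.2  4.7] after turn [-0.3 -0.2  4.7] roll 0.0066
```

View pics/w1.png

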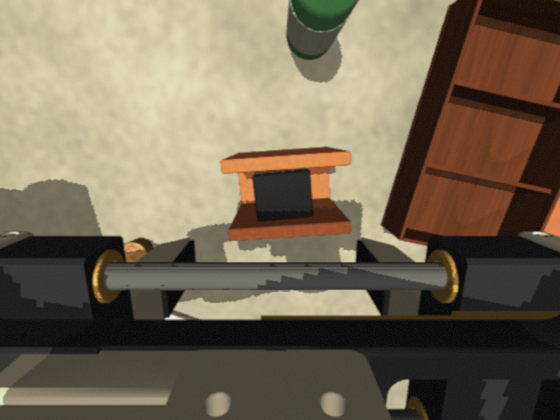

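The wrist picture shows the niche with the black lid, corners near (254,175), (309,169), (312,213) and (258,220). I'll measure the lid on its plane, z=0.132.

```bash
python3 - <<'E'
from h import *
im=cv2.imread("pics/w1.png");k=get_calibration("wrist")
m=(im.max(2)<60).astype(np.uint8); m[:160]=0;m[228:]=0;m[:,:245]=0;m[:,322:]=0
n,l,s,c=cv2.connectedComponentsWithStats(m);i=1+s[1:,4].argmax();print(s[i])
cs,_=cv2.findContours((l==i).astype(np.uint8),0,1)
P=np.array([ray(k,u,v,.132)[:2] for u,v in max(cs,key=len)[:,0]],np.float32)
print("lid",cv2.minAreaRect(P*1000))
for u,v in [(254,175),(309,169),(312,213),(258,220)]: print(ray(k,u,v,.132)[:2].round(4))
# wall outer/inner top edge ends, z=.137
for u,v in [(222,161),(351,151),(222,172),(351,162),(230,239),(350,232)]: print("w",ray(k,u,v,.137)[:2].round(4))
E
```

```text
[ 253  169   61   53 2723]
lid ((586.2457275390625, 307.0918884277344), (61.11635971069336, 51.892032623291016), 17.127094268798828)
[0.5533 0.3218]
[0.6068 0.3391]
[0.6206 0.2948]
[0.5663 0.2757]
w [0.5198 0.3297]
w [0.6426 0.3651]
w [0.5216 0.3189]
w [0.6454 0.3547]
w [0.5412 0.2505]
w [0.6638 0.2839]
```

```bash
python3 -c "
from h import *
delta(.5865,.307,.087,1.876)"
```

```text
t 3.53 pos [0.5801 0.3003 0.2747] yaw 1.7766 F [ 0.4  0.2 -0.2]
shift before turn [  5.2   7.6 187.7] after turn [  4.4   8.1 187.7] roll -0.0994
```

step_arm(commands=[{"translation": [0, 0, 0], "roll": -0.1}, {"translation": [4.4, 8.1, 0], "roll": 0}, {"translation": [0, 0, 20], "roll": 0}, {"translation": [0, 0, 20], "roll": 0}, {"translation": [0, 0, 20], "roll": 0}, {"translation": [0, 0, 20], "roll": 0}, {"translation": [0, 0, 20], "roll": 0}, {"translation": [0, 0, 20], "roll": 0}, {"translation": [0, 0, 20], "roll": 0}, {"translation": [0, 0, 20], "roll": 0}, {"translation": [0, 0, 15], "roll": 0}, {"translation": [0, 0, 10], "roll": 0}, {"translation": [0, 0, 2.7], "roll": 0}, {"translation": [0, 0, 0], "roll": 0}, {"translation": [0, 0, 0], "roll": 0}])

```text
time: 4.78
tool_pos: [0.5871, 0.3072, 0.088]
tool_rot: [3.14, -0.0, 1.875]
contact_force: [0.4, -0.5, -0.4]
opening: 0.092
grip_force: 0.0
```

step_arm(commands=[{"translation": [0, 0, 0], "roll": 0}, {"translation": [0, 0, 0], "roll": 0}, {"translation": [0, 0, 0], "roll": 0}, {"translation": [0, 0, 0], "roll": 0}, {"translation": [0, 0, 0], "roll": 0}, {"translation": [0, 0, 0], "roll": 0}, {"translation": [0, 0, 0], "roll": 0}, {"translation": [0, 0, 0], "roll": 0}, {"translation": [0, 0, 0], "roll": 0}, {"translation": [0, 0, 0], "roll": 0}], fingers=0, grip_force=30)

```text
time: 5.62
tool_pos: [0.5867, 0.307, 0.0873]
tool_rot: [3.141, -0.0, 1.875]
contact_force: [0.7, -1.0, 2.5]
opening: 0.0596
grip_force: 30.0
```

step_arm(commands=[{"translation": [0, 0, -5], "roll": 0}, {"translation": [0, 0, -12], "roll": 0}, {"translation": [0, 0, -18], "roll": 0}, {"translation": [0, 0, -20], "roll": 0}, {"translation": [0, 0, -20], "roll": 0}, {"translation": [0, 0, -20], "roll": 0}, {"translation": [0, 0, -20], "roll": 0}, {"translation": [0, 0, -20], "roll": 0}, {"translation": [0, 0, -15], "roll": 0}, {"translation": [0, 0, -10], "roll": 0}, {"translation": [0, 0, 0], "roll": 0}, {"translation": [0, 0, 0], "roll": 0}])

```text
time: 6.62
tool_pos: [0.5864, 0.3069, 0.247]
tool_rot: [3.142, -0.0, 1.875]
contact_force: [0.1, -0.5, -5.1]
opening: 0.0597
grip_force: 30.0
```

step_arm(commands=[{"translation": [-10, -8, 0], "roll": 0}, {"translation": [-16, -12, 0], "roll": 0}, {"translation": [-20, -15, 0], "roll": 0}, {"translation": [-20, -15, 0], "roll": 0}, {"translation": [-20, -15, 0], "roll": 0}, {"translation": [-20, -15, 0], "roll": 0}, {"translation": [-20, -15, 0], "roll": 0}, {"translation": [-20, -15, 0], "roll": 0}, {"translation": [-20, -15, 0], "roll": 0}, {"translation": [-20, -15, 0], "roll": 0}, {"translation": [-20, -15, 0], "roll": 0}, {"translation": [-20, -15, 0], "roll": 0}, {"translation": [-20, -15, 0], "roll": 0}, {"translation": [-16, -12, 0], "roll": 0}, {"translation": [-10, -12, 0], "roll": 0}, {"translation": [0, 0, 0], "roll": 0.1}, {"translation": [0, 0, 0], "roll": 0.11}, {"translation": [0, 0, 0], "roll": 0.11}, {"translation": [0, 0, 0], "roll": 0.1}, {"translation": [0, 0, 0], "roll": 0}])

```text
time: 8.28
tool_pos: [0.4678, -0.015, 0.2458]
tool_rot: [-3.139, -0.0, 1.451]
contact_force: [-0.0, 0.6, -4.9]
opening: 0.0598
grip_force: 30.0
```

```bash
python3 - <<'E'
from h import *
im,k=snap("wrist","w2.png")
print([(np.round(d["at"],4),d["confidence"]) for d in search_frame("wrist","slab_top")])
im,k=snap("top","t2.png")
print([(np.round(d["at"],4),d["confidence"]) for d in search_frame("top","canister_center")])
delta(.469,-.016,.094,1.45)
E
```

```text
[(array([0.4713, 0.0179, 0.0148]), 0.97), (array([0.4652, 0.0045, 0.2889]), 0.47), (array([0.8049, 0.0077, 0.028 ]), 0.34)]
[]
t 8.48 pos [ 0.4683 -0.015   0.2465] yaw 1.4574 F [ 1.1  0.2 -4.2]
shift before turn [ -0.9   0.9 152.5] after turn [ -0.9   0.9 152.5] roll 0.0074
```

View pics/w2.png

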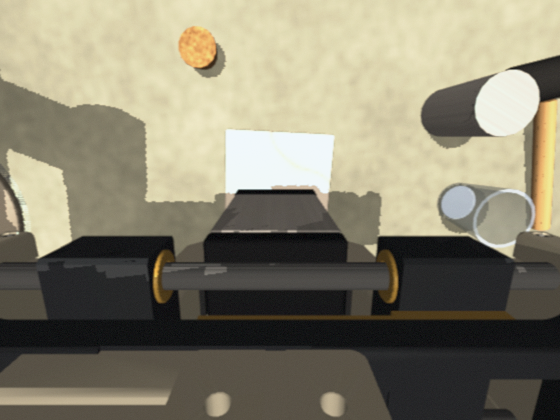

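The canister hangs straight in the fingers above the slab, which shows at (225..332,130..190). Lowering.

step_arm(commands=[{"translation": [0, 0, 10], "roll": 0}, {"translation": [0, 0, 20], "roll": 0}, {"translation": [0, 0, 20], "roll": 0}, {"translation": [0, 0, 20], "roll": 0}, {"translation": [0, 0, 20], "roll": 0}, {"translation": [0, 0, 20], "roll": 0}, {"translation": [0, 0, 20], "roll": 0}, {"translation": [0, 0, 10], "roll": 0}, {"translation": [0, 0, 8], "roll": 0}, {"translation": [0, 0, 2], "roll": 0}, {"translation": [0, 0, 2], "roll": 0}, {"translation": [0, 0, 1], "roll": 0}, {"translation": [0, 0, 1], "roll": 0}, {"translation": [0, 0, 1], "roll": 0}, {"translation": [0, 0, 0], "roll": 0}, {"translation": [0, 0, 0], "roll": 0}])

```text
time: 9.82
tool_pos: [0.4687, -0.0151, 0.0923]
tool_rot: [3.141, -0.0, 1.455]
contact_force: [0.2, -0.2, -4.2]
opening: 0.0595
grip_force: 30.0
```

step_arm(commands=[{"translation": [0, 0, 0.6], "roll": 0}, {"translation": [0, 0, 0.6], "roll": 0}, {"translation": [0, 0, 0], "roll": 0}])

```text
time: 10.07
tool_pos: [0.4687, -0.0151, 0.0912]
tool_rot: [3.141, -0.0, 1.455]
contact_force: [-1.3, 0.1, 1.5]
opening: 0.0598
grip_force: 30.0
```

step_arm(commands=[{"translation": [0, 0, 0], "roll": 0}, {"translation": [0, 0, 0], "roll": 0}, {"translation": [0, 0, 0], "roll": 0}, {"translation": [0, 0, 0], "roll": 0}, {"translation": [0, 0, 0], "roll": 0}, {"translation": [0, 0, 0], "roll": 0}, {"translation": [0, 0, -10], "roll": 0}, {"translation": [0, 0, -20], "roll": 0}, {"translation": [0, 0, -20], "roll": 0}, {"translation": [0, 0, -20], "roll": 0}, {"translation": [0, 0, -20], "roll": 0}, {"translation": [0, 0, -10], "roll": 0}, {"translation": [0, 0, -10], "roll": 0}, {"translation": [0, 0, 0], "roll": 0}], fingers=1)

```text
time: 11.23
tool_pos: [0.4696, -0.0153, 0.2027]
tool_rot: [3.138, 0.0, 1.455]
contact_force: [0.3, -0.5, 0.1]
opening: 0.0921
grip_force: 0.0
```

step_arm(commands=[{"translation": [0, 0, 0], "roll": 0.12}, {"translation": [0, 0, 0], "roll": 0.12}, {"translation": [0, 0, 0], "roll": 0.12}, {"translation": [0, 0, 0], "roll": 0.12}, {"translation": [0, 0, 0], "roll": 0.12}, {"translation": [0, 0, 0], "roll": 0.12}, {"translation": [0, 0, 0], "roll": 0.12}, {"translation": [0, 0, 0], "roll": 0.12}, {"translation": [0, 0, 0], "roll": 0.12}, {"translation": [0, 0, 0], "roll": 0.12}, {"translation": [0, 0, 0], "roll": 0.12}, {"translation": [0, 0, 0], "roll": 0.12}, {"translation": [0, 0, 0], "roll": 0.12}, {"translation": [0, 0, 0], "roll": 0.0108}, {"translation": [0, 0, 0], "roll": 0}, {"translation": [0, 0, 0], "roll": 0}])

```text
time: 12.57
tool_pos: [0.4684, -0.0151, 0.2004]
tool_rot: [-3.141, 0.001, -0.113]
contact_force: [-0.0, 0.7, 0.3]
opening: 0.092
grip_force: 0.0
```

```bash
python3 - <<'E'
from h import *
im,k=snap("wrist","w3.png")
print([(np.round(d["at"],4),d["confidence"]) for d in search_frame("wrist","canister_center")])
delta(.4687,-.0151,.0912,1.455-np.pi/2)
m=(im.max(2)<60).astype(np.uint8)
e=[proj(k,(.4687+a,-.0151+b,.136)) for a in(-.03,.03) for b in(-.025,.025)];print(np.round(e))
E
```

```text
[(array([ 0.4731, -0.0195,  0.1369]), 0.57)]
t 12.67 pos [ 0.4685 -0.0151  0.2006] yaw -0.1137 F [ 0.3 -0.5 -0.6]
shift before turn [  0.2   0.  109.4] after turn [  0.2   0.  109.4] roll 0.0021
[[308. 255.]
 [247. 261.]
 [302. 181.]
 [236. 189.]]
```

View pics/w3.png

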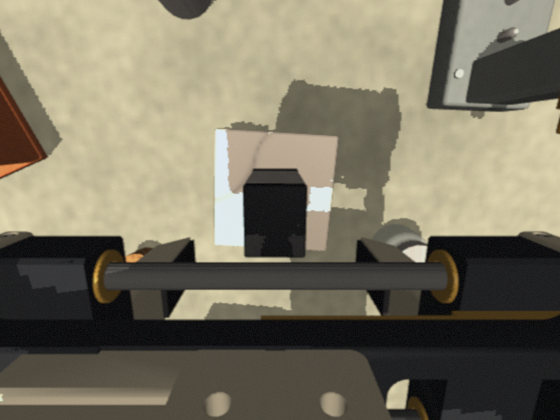

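The canister stands upright on the slab, lid at (245..307, 183..257), squarely between the open fingers; the pump's pegs show at upper right, (459,73) and (515,33). I'll regrasp.

step_arm(commands=[{"translation": [0, 0, 10], "roll": 0.002}, {"translation": [0, 0, 20], "roll": 0}, {"translation": [0, 0, 20], "roll": 0}, {"translation": [0, 0, 20], "roll": 0}, {"translation": [0, 0, 20], "roll": 0}, {"translation": [0, 0, 10], "roll": 0}, {"translation": [0, 0, 6], "roll": 0}, {"translation": [0, 0, 3], "roll": 0}, {"translation": [0, 0, 0], "roll": 0}, {"translation": [0, 0, 0], "roll": 0}])

```text
time: 13.5
tool_pos: [0.469, -0.0152, 0.0924]
tool_rot: [-3.142, -0.001, -0.118]
contact_force: [-0.2, 0.4, 0.6]
opening: 0.0919
grip_force: 0.0
```

step_arm(commands=[{"translation": [0, 0, 0], "roll": 0}, {"translation": [0, 0, 0], "roll": 0}, {"translation": [0, 0, 0], "roll": 0}, {"translation": [0, 0, 0], "roll": 0}, {"translation": [0, 0, 0], "roll": 0}, {"translation": [0, 0, 0], "roll": 0}, {"translation": [0, 0, 0], "roll": 0}, {"translation": [0, 0, 0], "roll": 0}, {"translation": [0, 0, 0], "roll": 0}, {"translation": [0, 0, 0], "roll": 0}], fingers=0, grip_force=30)

```text
time: 14.33
tool_pos: [0.4686, -0.0151, 0.0918]
tool_rot: [-3.141, -0.0, -0.118]
contact_force: [-0.1, -0.2, 1.9]
opening: 0.05
grip_force: 30.0
```

step_arm(commands=[{"translation": [0, 0, -5], "roll": 0}, {"translation": [0, 0, -12], "roll": 0}, {"translation": [0, 0, -20], "roll": 0}, {"translation": [0, 0, -20], "roll": 0}, {"translation": [0, 0, -20], "roll": 0}, {"translation": [0, 0, -20], "roll": 0}, {"translation": [0, 0, -20], "roll": 0}, {"translation": [0, 0, -20], "roll": 0}, {"translation": [0, 0, -20], "roll": 0}, {"translation": [0, 0, -20], "roll": 0}, {"translation": [0, 0, -20], "roll": 0}, {"translation": [0, 0, -20], "roll": 0}, {"translation": [0, 0, -12], "roll": 0}, {"translation": [0, 0, -9], "roll": 0}, {"translation": [0, 0, 0], "roll": 0}])

```text
time: 15.58
tool_pos: [0.4689, -0.0152, 0.3312]
tool_rot: [3.142, -0.002, -0.118]
contact_force: [1.5, -0.1, -4.1]
opening: 0.0499
grip_force: 30.0
```

step_arm(commands=[{"translation": [4, 9, 0], "roll": 0}, {"translation": [8, 18, 0], "roll": 0}, {"translation": [8, 18, 0], "roll": 0}, {"translation": [8, 18, 0], "roll": 0}, {"translation": [8, 18, 0], "roll": 0}, {"translation": [8, 18, 0], "roll": 0}, {"translation": [8, 18, 0], "roll": 0}, {"translation": [8, 18, 0], "roll": 0}, {"translation": [8, 18, 0], "roll": 0}, {"translation": [8, 18, 0], "roll": 0}, {"translation": [8, 18, 0], "roll": 0}, {"translation": [8, 18, 0], "roll": 0}, {"translation": [4, 9, 0], "roll": 0}, {"translation": [2, 4, 0], "roll": 0}, {"translation": [0, 0, 0], "roll": 0}, {"translation": [0, 0, 0], "roll": 0}])

```text
time: 16.92
tool_pos: [0.5397, -0.2446, 0.3292]
tool_rot: [-3.141, 0.001, -0.118]
contact_force: [0.3, 0.5, -4.4]
opening: 0.0501
grip_force: 30.0
```

```bash
python3 - <<'E'
from h import *
im,k=snap("wrist","w4.png")
np.savez("k4.npz",**{a:np.array(k[a]) for a in("camera_matrix","world_from_camera")})
for n in ("pump_seat","pump_peg","pump_cheek"):
    print(n,[(np.round(d["at"],4),d["confidence"]) for d in search_frame("wrist",n)])
delta(.655,-.255,.33,-.118)
E
```

```text
pump_seat [(array([ 0.6577, -0.2591,  0.0878]), 0.95)]
pump_peg [(array([ 0.6582, -0.2583,  0.0832]), 0.9), (array([ 0.5655, -0.2505,  0.3707]), 0.18)]
pump_cheek [(array([ 0.6575, -0.2554,  0.0891]), 0.97)]
t 17.12 pos [ 0.5399 -0.2442  0.3302] yaw -0.1169 F [ 0.   0.4 -3.4]
shift before turn [115.5  -2.7   0.2] after turn [115.5  -2.8   0.2] roll 0.0011
```

View pics/w4.png

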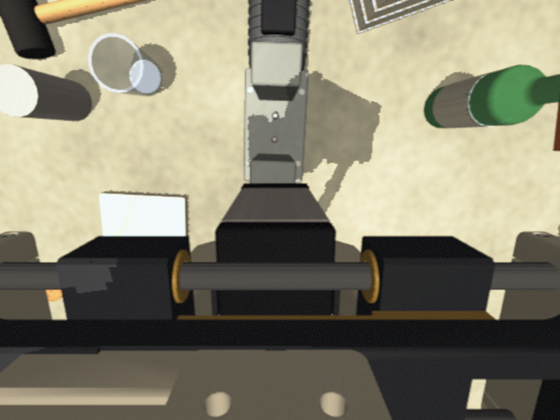

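The pump shows clearly: far cheek top near (277,60), pegs near (275,115) and (274,139), near cheek at (273,170). I'll take a crop to measure the pegs.

```bash
python3 -c "
import cv2
a=cv2.imread('pics/w4.png')[35:190,225:330];cv2.imwrite('pics/w4c.png',cv2.resize(a,None,fx=3.8,fy=3.8,interpolation=cv2.INTER_CUBIC))"
```

```text
(no output)
```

View pics/w4c.png

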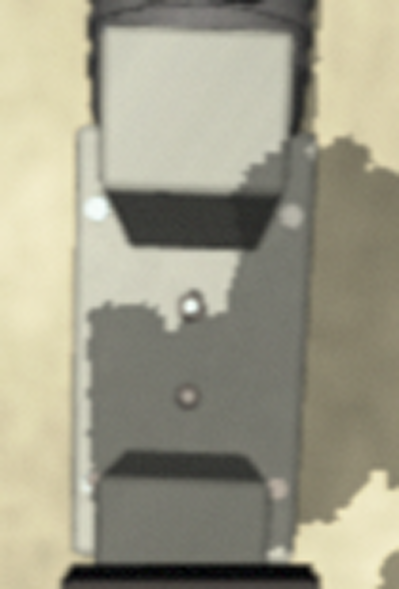

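```bash
python3 - <<'E'
from h import *
k=np.load("k4.npz")
q=lambda x,y,z:ray(k,225+(x+.5)/3.8-.5,35+(y+.5)/3.8-.5,z)[:2]
a,b=q(190,306,.058),q(187,396,.058)
print("pegs",a.round(4),b.round(4),"dist",np.linalg.norm(a-b),"mid",((a+b)/2).round(4),"yaw",np.arctan2(*(a-b)[::-1]))
C=[q(*p,.17) for p in [(104,190),(281,193),(98,476),(268,480)]]
print("cheeks",np.round(C,4),"mid",np.mean(C,0).round(4))
n1=(C[0]+C[1])/2;n2=(C[2]+C[3])/2;print("gap",np.linalg.norm(n1-n2),"yaw",np.arctan2(*(n1-n2)[::-1]), [np.arctan2(-(y-x)[0]*-1,-(y-x)[1]) for x,y in((C[0],C[1]),(C[2],C[3]))], np.linalg.norm(C[0]-C[1]))
E
```

```text
pegs [ 0.6332 -0.2561] [ 0.6017 -0.2512] dist 0.03189707276166031 mid [ 0.6175 -0.2537] yaw -0.15409804238780314
cheeks [[ 0.6575 -0.2365]
 [ 0.6513 -0.2827]
 [ 0.584  -0.2246]
 [ 0.5773 -0.2717]] mid [ 0.6175 -0.2538]
gap 0.07462166815757545 yaw -0.15415882995337774 [np.float64(-0.13462171328669423), np.float64(-0.14190292528930043)] 0.04661720908986143
```

```bash
python3 - <<'E'
from h import *
from scipy.spatial.transform import Rotation as R
def T(p,r): t=np.eye(4);t[:3,:3]=R.from_euler("xyz",r).as_matrix();t[:3,3]=p;return t
s=observe();k=get_calibration("wrist")
X=np.linalg.inv(T(s["tool_pos"],s["tool_rot"]))@np.array(k["world_from_camera"])
k3={"camera_matrix":k["camera_matrix"],"world_from_camera":T([.4685,-.0151,.2005],[np.pi,0,-.115])@X}
g=cv2.imread("pics/w3.png").max(2).astype(int)
print(g[165:195:1,275]);print(g[248:264,275]);print(g[215,238:252],g[215,300:314])
c,s_=np.cos(-.117),np.sin(-.117)
for a,b in((.03,.025),(.03,-.025),(-.03,.025),(-.03,-.025)): print(proj(k3,(.4687+a*c-b*s_,-.0151+a*s_+b*c,.136)).round(1))
E
```

```text
[186 186 173 116  46  35  59  66  66  64  65  63  63  67  66  64  67  64
  36  16  16  21  22  22  26  24  19  26  27  25]
[ 24  20  19  21  22  21  21  15  52 124 184 197 200 183 102  38]
[237 236 237 234 209 129  52  22  23  23  24  22  24  23] [ 24  23  21  22  20  40  97 148 175 179 176 176 177 177]
[240.6 184.9]
[306.3 184.9]
[242.7 258.1]
[304.3 258.2]
```

```bash
python3 -c "
from h import *
delta(.6157,-.2525,.33,-.148)"
```

```text
t 17.12 pos [ 0.5399 -0.2442  0.3302] yaw -0.1169 F [ 0.   0.4 -3.4]
shift before turn [76.2 -0.6  0.2] after turn [76.2 -3.   0.2] roll 0.0311
```

step_arm(commands=[{"translation": [0, 0, 0], "roll": 0.031}, {"translation": [8, 0, 0], "roll": 0}, {"translation": [15, 0, 0], "roll": 0}, {"translation": [20, 0, 0], "roll": 0}, {"translation": [20, -1, 0], "roll": 0}, {"translation": [10, -2, 0], "roll": 0}, {"translation": [3, 0, 0], "roll": 0}, {"translation": [0, 0, 20], "roll": 0}, {"translation": [0, 0, 20], "roll": 0}, {"translation": [0, 0, 20], "roll": 0}, {"translation": [0, 0, 10], "roll": 0}, {"translation": [0, 0, 0], "roll": 0}, {"translation": [0, 0, 0], "roll": 0}, {"translation": [0, 0, 0], "roll": 0}])

```text
time: 18.28
tool_pos: [0.616, -0.2537, 0.2617]
tool_rot: [3.141, -0.003, -0.149]
contact_force: [-0.1, 0.1, -4.0]
opening: 0.0496
grip_force: 30.0
```

```bash
python3 - <<'E'
from h import *
im,k=snap("wrist","w5.png"); delta(.6157,-.2525,.26,-.148)
cv2.imwrite("pics/w5c.png",cv2.resize(im[100:280,170:400,::-1],None,fx=3,fy=3,interpolation=cv2.INTER_CUBIC))
E
```

```text
t 18.33 pos [ 0.6161 -0.2537  0.2618] yaw -0.1489 F [ 0.3 -0.1 -4. ]
shift before turn [-0.6 -1.1  1.8] after turn [-0.6 -1.1  1.8] roll -0.0009
```

View pics/w5c.png

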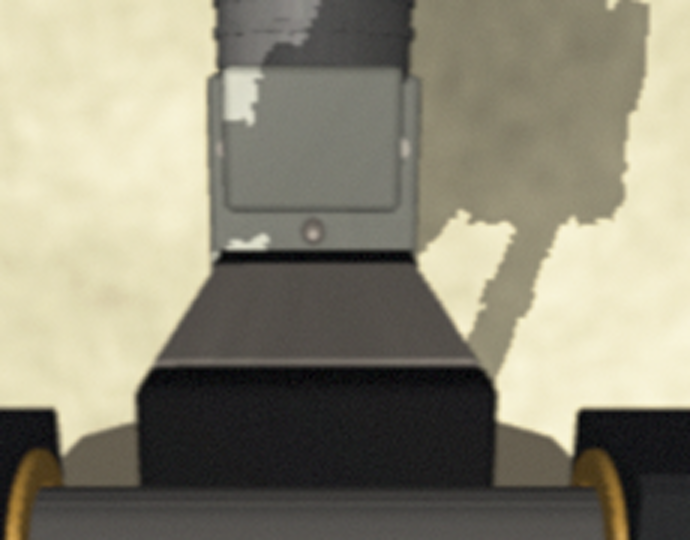

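One peg shows at crop (313,231), just past the canister's foot edge, corners (219,252) and (414,252). I can compare the two directly.

```bash
python3 - <<'E'
from h import *
k=get_calibration("wrist");s=observe();w=s["tool_rot"][2];ex=np.array([np.cos(w),np.sin(w)]);ey=np.array([np.sin(w),-np.cos(w)]);p=np.array(s["tool_pos"])[:2]
f=lambda x,y,z:(lambda d:(1000*np.array([d@ex,d@ey])).round(1))(ray(k,170+(x+.5)/3-.5,100+(y+.5)/3-.5,z)[:2]-p)
print("foot corners",f(219,252,.186),f(414,252,.186)," want 30,-+25")
print("lid corners",f(143,367,.306),f(491,367,.306))
print("peg",f(313,231,.058)," want 16,0")
print("far cheek near-edge",f(227,209,.17),f(399,210,.17)," want 37")
a=f(227,209,.17);b=f(399,210,.17);print("cheek far edge",f(226,68,.17),f(404,68,.17))
E
```

```text
foot corners [ 29.7 -24.6] [29.6 27.4]  want 30,-+25
lid corners [ 32.5 -22.1] [32.4 24.7]
peg [18.7  0.2]  want 16,0
far cheek near-edge [ 39.4 -23.7] [39.1 24.7]  want 37
cheek far edge [ 77.4 -23. ] [77.4 25.2]
```

step_arm(commands=[{"translation": [0, -1, 10], "roll": 0}, {"translation": [0, 0, 15], "roll": 0}, {"translation": [0, 0, 15], "roll": 0}, {"translation": [0, 0, 15], "roll": 0}, {"translation": [0, 0, 15], "roll": 0}, {"translation": [0, 0, 15], "roll": 0}, {"translation": [0, 0, 15], "roll": 0}, {"translation": [0, 0, 12], "roll": 0}, {"translation": [0, 0, 8], "roll": 0}, {"translation": [0, 0, 0], "roll": 0}, {"translation": [0, 0, 0], "roll": 0}, {"translation": [0, 0, 0], "roll": 0}])

```text
time: 19.33
tool_pos: [0.6163, -0.2527, 0.1409]
tool_rot: [3.141, -0.002, -0.149]
contact_force: [0.5, 0.1, -3.7]
opening: 0.0501
grip_force: 30.0
```

step_arm(commands=[{"translation": [0, 0, 2], "roll": 0}, {"translation": [0, 0, 2], "roll": 0}, {"translation": [0, 0, 2], "roll": 0}, {"translation": [0, 0, 2], "roll": 0}, {"translation": [0, 0, 0], "roll": 0}, {"translation": [0, 0, 0], "roll": 0}])

```text
time: 19.83
tool_pos: [0.6157, -0.2524, 0.1316]
tool_rot: [-3.141, 0.0, -0.149]
contact_force: [-0.4, -0.4, -3.6]
opening: 0.0502
grip_force: 30.0
```

Now 2 mm below the peg tips with no resistance; continuing in small steps.

step_arm(commands=[{"translation": [0, 0, 1.5], "roll": 0}, {"translation": [0, 0, 1.5], "roll": 0}, {"translation": [0, 0, 1.5], "roll": 0}, {"translation": [0, 0, 0], "roll": 0}, {"translation": [0, 0, 0], "roll": 0}])

```text
time: 20.25
tool_pos: [0.6157, -0.2524, 0.1271]
tool_rot: [-3.141, 0.0, -0.149]
contact_force: [0.1, -0.0, -4.6]
opening: 0.05
grip_force: 30.0
```

step_arm(commands=[{"translation": [0, 0, 1.5], "roll": 0}, {"translation": [0, 0, 1.5], "roll": 0}, {"translation": [0, 0, 1.5], "roll": 0}, {"translation": [0, 0, 1.5], "roll": 0}, {"translation": [0, 0, 1.5], "roll": 0}, {"translation": [0, 0, 1.5], "roll": 0}, {"translation": [0, 0, 0], "roll": 0}, {"translation": [0, 0, 0], "roll": 0}])

```text
time: 20.92
tool_pos: [0.6157, -0.2524, 0.1182]
tool_rot: [-3.141, 0.0, -0.149]
contact_force: [0.6, -0.5, -3.4]
opening: 0.0498
grip_force: 30.0
```

step_arm(commands=[{"translation": [0, 0, 0.8], "roll": 0}, {"translation": [0, 0, 0.8], "roll": 0}, {"translation": [0, 0, 0.7], "roll": 0}, {"translation": [0, 0, 0], "roll": 0}, {"translation": [0, 0, 0], "roll": 0}])

```text
time: 21.33
tool_pos: [0.6157, -0.2524, 0.116]
tool_rot: [-3.141, -0.0, -0.149]
contact_force: [-0.4, 0.3, -4.2]
opening: 0.0501
grip_force: 30.0
```

step_arm(commands=[{"translation": [0, 0, 0.5], "roll": 0}, {"translation": [0, 0, 0.5], "roll": 0}, {"translation": [0, 0, 0], "roll": 0}, {"translation": [0, 0, 0], "roll": 0}])

```text
time: 21.67
tool_pos: [0.6159, -0.2524, 0.1159]
tool_rot: [3.141, -0.001, -0.149]
contact_force: [-2.5, 1.5, 4.8]
opening: 0.05
grip_force: 30.0
```

Contact came at exactly the expected seated height (0.116), so I'll release and retreat.

step_arm(commands=[{"translation": [0, 0, 0], "roll": 0}, {"translation": [0, 0, 0], "roll": 0}, {"translation": [0, 0, 0], "roll": 0}, {"translation": [0, 0, 0], "roll": 0}, {"translation": [0, 0, 0], "roll": 0}, {"translation": [0, 0, 0], "roll": 0}, {"translation": [0, 0, 0], "roll": 0}, {"translation": [0, 0, -5], "roll": 0}, {"translation": [0, 0, -15], "roll": 0}, {"translation": [0, 0, -20], "roll": 0}, {"translation": [0, 0, -20], "roll": 0}, {"translation": [0, 0, -20], "roll": 0}, {"translation": [0, 0, -20], "roll": 0}, {"translation": [0, 0, -20], "roll": 0}, {"translation": [0, 0, -20], "roll": 0}, {"translation": [0, 0, -10], "roll": 0}, {"translation": [0, 0, 0], "roll": 0}, {"translation": [0, 0, 0], "roll": 0}], fingers=1)

```text
time: 23.17
tool_pos: [0.6157, -0.2524, 0.2649]
tool_rot: [3.142, -0.0, -0.149]
contact_force: [0.4, 0.9, -0.3]
opening: 0.0921
grip_force: 0.0
```

```bash
python3 - <<'E'
from h import *
im,k=snap("wrist","w6.png"); s=observe(); print(s["time"],s["tool_pos"],s["contact_force"],s["opening"])
E
```

```text
23.2167 [ 0.6153533 -0.2522255  0.2637943] [0.65288662 1.58963635 0.21756686] 0.09192925164057304
```

View pics/w6.png

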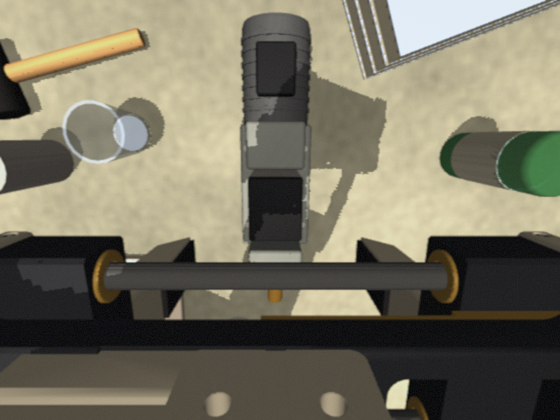

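The canister sits between the cheeks, lid at (249..302, 177..240), square to the pump and just below the cheek tops. The gripper is clear.

```bash
python3 -c "
from cell import *
print(hand_in())"
```

```text
the job is handed in; nothing more can be done
None
```

The canister was stood on the slab and let go, then regripped by its other sides and lowered onto the pump's pegs until it met the deck at the expected height; the job was handed in at about 23 s, and no verdict came back.

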